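# Feed the yellow caps through the gate

## Robot

A 6-joint arm with a two-finger parallel gripper is mounted at the origin on the work surface. World frame = base frame: x ahead of the robot, y to its left, z up, the work surface at z = 0. Lengths are in m, angles in degrees, forces in N, time in s.
With the tool pointing down it reaches from about 0.4 to 0.825 m from the base axis. Payload 7 kg.
Tool frame: the origin (TCP) lies midway between the tips of the shut fingers; the grasp point (between the pads) lies 19 mm behind it; z points along the fingers, y is the direction in which the jaws open and shut (so a half turn about z gives the same grasp; the last joint's range is limited). The gripper opens to 88 mm and grips with 3 to 60 N. Pads are 19 mm wide; open, the fingers measure 130 mm over their backs; the gripper's body (78 mm by 193 mm) begins 47 mm behind the grasp point.
Start: joints at [-60.613, 20.546, 0.682, 0, -70.136, -16.507], TCP at [0.15, -0.658, 0.196] pointing down, gripper open.
Joint ranges: [-176.03, 176.03], [-82.01, 121.73], [-58.28, 71.71], [-173.87, 95.51], [-174.79, -0.11], [-173.66, 173.66]. Speed limits (degrees/s): [136.94, 136.94, 172.46, 180, 180, 180].

## Interface

Orientations are given as [roll, pitch, yaw] about the fixed x, y, z axes, in that order (R = Rz(yaw) Ry(pitch) Rx(roll)).
In Python, from plant import env, eyes, sign_off gives the robot as it stands. The module is installed in compiled form; this text tells all that it offers.
- The arm moves only by the tool drive_tool, never from a script. Its argument "rows" is a list of rows, each a list of 7 numbers: the shift along the tool's x, y, z in mm, then the turn, a rotation vector about the tool's x, y, z in degrees, then the finger opening in mm, from 0 to 87.6. A call has 1 to 10 rows; each row is the pose to reach, as a shift and turn from the pose commanded when the call began, along the tool's axes at that moment; what a row does not reach only later rows make up. A row lasts 1/12 s, in which the tool goes at most 41.7 mm and 7.16 degrees, less where a joint would pass 70% of its speed; a pose out of reach is approached as far as the arm can. A call with a gripper value outside its range is refused whole. The fingers move at their own pace and stop on an object; the grip force is fixed at half the most. Time passes only in rows, so rows that repeat a pose let the fingers close. It gives the time, the measured TCP pose, the force and the opening at its end, in the units of the state.
- env.observe(): the state, without advancing time (a new reading comes with each control period).
- eyes.get_image(name): name is "scene" or "top" or "wrist"; returns a dict with "pixels" (420x560x3 uint8, red, green, blue), "fx", "fy", "cx", "cy" (pixels), "dist_coeffs" ([k1, k2, p1, p2, k3] as OpenCV has them; the pictures are not rectified), "world_to_cam" (4x4, takes a point from world to camera coordinates). Camera axes: x right, y down, z forward; pixel columns grow to the right and rows downward; lengths in m; the calibration is good to about 2 mm. A picture is of the moment at which its call begins. There is no depth.
- sign_off(): hands the job in, once; it reports no verdict.
The state is a dict: "time_s": time; "joints": joint angles; "joint_vel": joint speeds; "effort": joint torques, N m; "tool_pos": TCP position; "tcp_rot": TCP orientation; "force": force on the tool from outside, world axes, zero at the start; "moment": the same for the moment, N m; "finger_gap": finger opening in m.
Only numpy, scipy, OpenCV 4.12 (cv2) and the standard library are available. Lean on these libraries where they do the work, as an engineer would, in place of code of your own. Each camera call takes 0.05 s, during which the arm holds its last target. There are 200 camera calls.

## Task

With the fingertips, sweep the three loose yellow bottle caps along the deck of the cap tray and through the narrow gate in its red rim, one at a time, so that each drops into the catch slot behind the gate. Only push the caps, never lift them, and leave the red cap, the little jar and the tin in the tray and everything else on the counter where they stand.

Things in the scene. Friction and masses are not known exactly. Their poses are not given: they have to be found in the camera images.
- tray: Cap tray, fixed to the counter: grey deck 70 mm above the counter, inside a rim 16 mm high and 6 mm thick. Origin on the counter surface, z up. In the tray's axes the deck inside the rim spans x -140 to 140 mm, y -120 to 100 mm. The +y rim is red (y 100 to 106 mm), broken only by the gate. The deck ends at y = 106 mm.
- gate (a point): Middle of the gate, a gap 42 mm wide in the red rim, at deck height (70 mm), half-way through the rim's thickness (x 0, y 103 mm in the tray's axes). Same axes as the tray: +y leads out through the gate. A cap tips over the edge when its centre passes y = 106 mm.
- slot (a point): Middle of the black floor (6 mm above the counter) of the open-topped catch slot behind the gate; the slot spans x -45 to 45, y 106 to 180 mm in the tray's axes, and its outer walls are 86 mm high.
- cap_a_mid (a point): Yellow screw cap, a plastic disc 32 mm in diameter and 14 mm tall, about 11 to 21 g, lying flat and loose on the tray's deck; this point is its centre, half-way up (7 mm above the deck)
- cap_b_mid (a point): Yellow screw cap, a plastic disc 32 mm in diameter and 14 mm tall, about 11 to 21 g, lying flat and loose on the tray's deck; this point is its centre, half-way up (7 mm above the deck)
- cap_c_mid (a point): Yellow screw cap, a plastic disc 32 mm in diameter and 14 mm tall, about 11 to 21 g, lying flat and loose on the tray's deck; this point is its centre, half-way up (7 mm above the deck)
- cap_red_mid (a point): Red (to be left alone) screw cap, a plastic disc 32 mm in diameter and 14 mm tall, about 11 to 21 g, lying flat and loose on the tray's deck; this point is its centre, half-way up (7 mm above the deck)
- spice_jar: Small jar with green lid, 34 mm in diameter, 45 mm tall, standing in one back corner of the deck (tray y about -90 mm); origin at the centre of its underside. Leave alone.
- tin: Small blue-banded tin, 36 mm in diameter, 35 mm tall, standing in the other back corner of the deck; origin at the centre of its underside. Leave alone.
- clear_bottle: Clear bottle with yellow cap, 72 mm in diameter, 235 mm tall, on the counter; origin under its centre. Leave alone.
- sauce_bottle: Red sauce bottle with green cap, 60 mm in diameter, 180 mm tall, on the counter; origin under its centre. Leave alone.
- honey_jar: Amber jar with white lid, 68 mm in diameter, 85 mm tall, on the counter; origin under its centre. Leave alone.
- carton: Cardboard carton 70 x 110 x 60 mm, on the counter; origin under its centre. Leave alone.

How it is judged (in metres and radians):
On the way, in this order (a step that is already met when the one before it is completed fails the run):
1. one yellow cap has dropped into the catch slot, alone (((z of cap_a_mid in the frame of tray below 0.06 m and x of cap_a_mid in the frame of tray between -0.05 and 0.05 m and y of cap_a_mid in the frame of tray between 0.1 and 0.19 m) or (z of cap_b_mid in the frame of tray below 0.06 m and x of cap_b_mid in the frame of tray between -0.05 and 0.05 m and y of cap_b_mid in the frame of tray between 0.1 and 0.19 m) or (z of cap_c_mid in the frame of tray below 0.06 m and x of cap_c_mid in the frame of tray between -0.05 and 0.05 m and y of cap_c_mid in the frame of tray between 0.1 and 0.19 m))), for 0.2 s.
2. a second yellow cap has dropped in after it ((((z of cap_a_mid in the frame of tray below 0.06 m and x of cap_a_mid in the frame of tray between -0.05 and 0.05 m and y of cap_a_mid in the frame of tray between 0.1 and 0.19 m) and (z of cap_b_mid in the frame of tray below 0.06 m and x of cap_b_mid in the frame of tray between -0.05 and 0.05 m and y of cap_b_mid in the frame of tray between 0.1 and 0.19 m)) or ((z of cap_a_mid in the frame of tray below 0.06 m and x of cap_a_mid in the frame of tray between -0.05 and 0.05 m and y of cap_a_mid in the frame of tray between 0.1 and 0.19 m) and (z of cap_c_mid in the frame of tray below 0.06 m and x of cap_c_mid in the frame of tray between -0.05 and 0.05 m and y of cap_c_mid in the frame of tray between 0.1 and 0.19 m)) or ((z of cap_b_mid in the frame of tray below 0.06 m and x of cap_b_mid in the frame of tray between -0.05 and 0.05 m and y of cap_b_mid in the frame of tray between 0.1 and 0.19 m) and (z of cap_c_mid in the frame of tray below 0.06 m and x of cap_c_mid in the frame of tray between -0.05 and 0.05 m and y of cap_c_mid in the frame of tray between 0.1 and 0.19 m)))), for 0.2 s.
3. the third yellow cap has dropped in after the second (z of each of cap_a_mid, cap_b_mid, cap_c_mid in the frame of tray below 0.06 m and x of cap_a_mid in the frame of tray between -0.05 and 0.05 m and y of cap_a_mid in the frame of tray between 0.1 and 0.19 m and x of cap_b_mid in the frame of tray between -0.05 and 0.05 m and y of cap_b_mid in the frame of tray between 0.1 and 0.19 m and x of cap_c_mid in the frame of tray between -0.05 and 0.05 m and y of cap_c_mid in the frame of tray between 0.1 and 0.19 m), for 0.2 s.
At the end, for the whole second after the job is handed in: All three yellow caps lie inside the catch slot, their centres more than 10 mm below the deck's level; the red cap is still on the deck within 20 mm of where it began, and the jar, tin, bottles, honey jar and carton stand upright within 20 mm of where they began (all of step 3 and z of cap_red_mid in the frame of tray above 0.07 m and distance of each of cap_red_mid, spice_jar, tin, clear_bottle, sauce_bottle, honey_jar, carton from where it was at the start of the episode below 0.02 m and angle between each of spice_jar, tin, clear_bottle, sauce_bottle, honey_jar, carton's own z axis and vertical below 0.3 rad); the robot touches nothing.
It fails at once if a cap is lifted: its centre more than 12 mm above its height when flat on the deck (z of any of cap_a_mid, cap_b_mid, cap_c_mid, cap_red_mid in the frame of tray above 0.089 m).
It fails at once if the red cap is moved by more than 20 mm (distance of cap_red_mid from where it was at the start of the episode above 0.02 m).
It fails at once if a bystander is moved by more than 20 mm or tipped (distance of any of spice_jar, tin, clear_bottle, sauce_bottle, honey_jar, carton from where it was at the start of the episode above 0.02 m or angle between any of spice_jar, tin, clear_bottle, sauce_bottle, honey_jar, carton's own z axis and vertical above 0.3 rad).
It also fails if it takes over 64 s, if anything falls off the work surface, if the arm or the gripper's body presses on something with over 40 N, if the wrist force passes 120 N, or if a joint passes its speed limit or range.

## Working session

There is one attempt and no reset: what is moved stays moved. The work goes in short steps, Python scripts to look and compute and a tool call to move; the robot and the scene stay as the last step left them, time stands still between calls to the robot, and variables do not carry over. Pictures are saved under pics/ and viewed, about 8 in all and at most 12, crops included, and the job is handed in when it is done.

Besides the shell and the picture viewer there is one more tool, called after "Request:" by a JSON object that holds its "op" and its "data", one argument or row to a line. drive_tool: Moves the arm, as the interface text tells. Its arguments: {"type":"object","properties":{"rows":{"type":"array","items":{"type":"array","items":{"type":"number"}}}},"required":["rows"]}

```bash
mkdir -p pics
python3 - <<'E'
from plant import env, eyes
import cv2,numpy as np,pickle
o=env.observe();print({k:np.round(v,3) for k,v in o.items()})
d={n:eyes.get_image(n) for n in("scene","top")}
pickle.dump(d,open('im0.pkl','wb'))
for n in d:
    cv2.imwrite(f'pics/{n}0.png',d[n]['pixels'][:,:,::-1]);print(n,d[n]['fx'],d[n]['dist_coeffs'],np.round(d[n]['world_to_cam'],3).tolist())
E
```

```text
{'time_s': np.float64(0.0), 'joints': array([-6.0613e+01,  2.0590e+01,  6.3200e-01, -2.0000e-02, -7.0135e+01,
       -1.6507e+01]), 'joint_vel': array([ 0.047, -0.076,  0.009,  0.008,  0.06 , -0.014]), 'effort': array([-0.0000e+00, -5.8272e+01,  2.9306e+01,  6.9970e+00,  7.0000e-03,
       -0.0000e+00]), 'tool_pos': array([ 0.15 , -0.657,  0.195]), 'tcp_rot': array([ 1.79906e+02, -9.00000e-03, -1.67127e+02]), 'force': array([ 1.017,  0.571, -0.121]), 'moment': array([ 0.016, -0.004,  0.039]), 'finger_gap': np.float64(0.087)}
scene 447.10469889491765 [-0.09748313  0.          0.          0.          0.        ] [[-0.52, 0.854, 0.018, 0.347], [0.642, 0.405, -0.651, -0.296], [-0.564, -0.327, -0.759, 1.708], [0.0, 0.0, 0.0, 1.0]]
top 397.78845925483233 [-0.03709615  0.          0.          0.          0.        ] [[0.006, -1.0, 0.008, -0.074], [-0.988, -0.007, -0.154, 0.579], [0.154, -0.006, -0.988, 1.14], [0.0, 0.0, 0.0, 1.0]]
```

View pics/scene0.png

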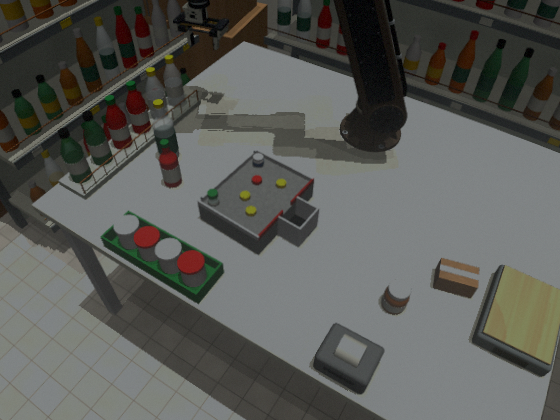

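View pics/top0.png

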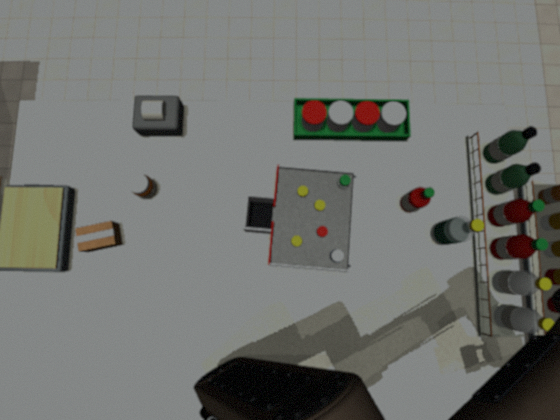

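The scene view shows the tray with caps at about (245,195), (281,183), (251,211) and the red cap at (257,180). The top view has yellow caps at (303,190), (320,205), (297,241), red cap at (322,232), the gate on the left (world +y) near (271,214), and the slot at (260,214).

```bash
cat > h.py <<'E'
import cv2,numpy as np
def ray(im,uv):
    K=np.array([[im['fx'],0,im['cx']],[0,im['fy'],im['cy']],[0,0,1]])
    p=cv2.undistortPoints(np.array(uv,float).reshape(-1,1,2),K,np.array(im['dist_coeffs'])).reshape(-1,2)
    T=np.array(im['world_to_cam']);R,t=T[:3,:3],T[:3,3]
    return -R.T@t,np.c_[p,np.ones(len(p))]@R
def onz(im,uv,z):
    C,d=ray(im,uv);return C+d*((z-C[2])/d[:,2:])
def tri(a,ua,b,ub):
    C1,d1=ray(a,ua);C2,d2=ray(b,ub);d1=d1[0]/np.linalg.norm(d1);d2=d2[0]/np.linalg.norm(d2)
    s=np.linalg.lstsq(np.c_[d1,-d2],C2-C1,rcond=None)[0]
    p,q=C1+s[0]*d1,C2+s[1]*d2;return (p+q)/2,np.linalg.norm(p-q)
def proj(im,P):
    K=np.array([[im['fx'],0,im['cx']],[0,im['fy'],im['cy']],[0,0,1]]);T=np.array(im['world_to_cam'])
    return cv2.projectPoints(np.array(P,float).reshape(-1,1,3),cv2.Rodrigues(T[:3,:3])[0],T[:3,3],K,np.array(im['dist_coeffs']))[0].reshape(-1,2)
def mask(im,col,roi):
    h=cv2.cvtColor(im['pixels'],cv2.COLOR_RGB2HSV);H,S,V=[h[:,:,i].astype(int) for i in range(3)]
    m=(S>130)&(V>60)
    m&=((H>22)&(H<38)) if col=='y' else ((H<8)|(H>172))
    x0,y0,x1,y1=roi;o=np.zeros(m.shape,np.uint8);o[y0:y1,x0:x1]=m[y0:y1,x0:x1];return o
def blobs(im,col,roi,amin=12):
    n,l,s,c=cv2.connectedComponentsWithStats(mask(im,col,roi))
    return [(c[i],s[i],l==i) for i in range(1,n) if s[i,4]>=amin]
E
python3 - <<'E'
from h import *;import pickle
d=pickle.load(open('im0.pkl','rb'));t,s=d['top'],d['scene']
for col in 'yr':
    for n,im,roi in(('top',t,(262,155,360,275)),('scene',s,(195,145,325,250))):
        for c,st,m in blobs(im,col,roi,8):
            print(col,n,np.round(c,1),st, np.round(onz(im,c,.082)[0],4))
            if col=='r' and st[4]>25 and n=='top':
                pts=np.argwhere(m)[:,::-1]; print(cv2.minAreaRect(pts.astype(np.float32)))
x=cv2.resize(t['pixels'][150:280,235:370],None,fx=5.5,fy=4.6,interpolation=cv2.INTER_CUBIC)
x=cv2.resize(t['pixels'][150:280,235:370],None,fx=4.5,fy=4.5,interpolation=cv2.INTER_CUBIC)
cv2.imwrite('pics/crop.png',x[:,:,::-1])
E
```

```text
y top [302.4 190.6] [298 186  10  10  83] [ 0.631  -0.1271  0.082 ]
y top [319.3 204.8] [315 200  10  11  83] [ 0.5896 -0.1761  0.082 ]
y top [296.3 240.6] [292 236  10  10  84] [ 0.4855 -0.1096  0.082 ]
y scene [280.7 182.9] [276 179  10   9  72] [ 0.4892 -0.1064  0.082 ]
y scene [244.7 195.1] [240 191  10   9  76] [ 0.5924 -0.1729  0.082 ]
y scene [250.5 210.4] [246 206  10  10  80] [ 0.6338 -0.1238  0.082 ]
r top [275.4 189. ] [273 168   6  38  56] [ 0.6352 -0.0487  0.082 ]
((275.5549011230469, 186.506103515625), (2.0981991291046143, 37.32585906982422), 6.340191841125488)
r top [270.8 239.4] [269 221   5  41  63] [ 0.4884 -0.0368  0.082 ]
((270.93792724609375, 241.05517578125), (2.2314369678497314, 40.04841995239258), 3.3664608001708984)
r top [321.8 231. ] [317 226  11  11  89] [ 0.5136 -0.1826  0.082 ]
((322.0000305175781, 231.00003051757812), (9.899494171142578, 9.899494171142578), 45.0)
r scene [256.6 179. ] [252 176  10   8  60] [ 0.5154 -0.1799  0.082 ]
r scene [301.6 190.2] [291 180  22  22  50] [ 0.4813 -0.0354  0.082 ]
r scene [270.5 223. ] [259 211  24  25  61] [ 0.6429 -0.0481  0.082 ]
```

View pics/crop.png

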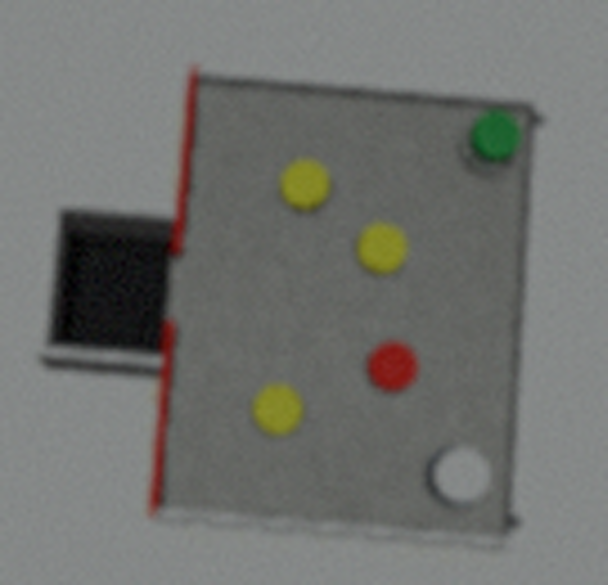

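The crop confirms the layout: gate between about (177,252) and (168,322), slot on the left, red cap at (393,366), green-lidded jar at (495,135), tin at (460,473). Now the tray pose, triangulated heights, and cap positions in tray axes.

```bash
cat >> h.py <<'E'
import json,os
if os.path.exists('tray.json'):
    G,yaw=json.load(open('tray.json'));G=np.array(G);c,s_=np.cos(yaw),np.sin(yaw);RT=np.array([[c,-s_],[s_,c]])
    w2t=lambda p:(RT.T@(np.array(p)[:2]-G))*1000
    t2w=lambda q:G+RT@(np.array(q)/1000)
def tooldelta(o,tq,pushyaw,z):
    """move to tray point tq(mm), push direction angle in tray axes deg from +y (ccw), tool -x along push"""
    from scipy.spatial.transform import Rotation as R
    Rc=R.from_euler('xyz',o['tcp_rot'],degrees=True)
    y=np.degrees(yaw)+pushyaw-90
    Rn=R.from_euler('xyz',[180,0,y],degrees=True)
    p=np.r_[t2w(tq),z]-o['tool_pos']
    return np.round(Rc.inv().apply(p)*1000,1),np.round((Rc.inv()*Rn).as_rotvec(degrees=True),1)
E
python3 - <<'E'
from h import *;import pickle
d=pickle.load(open('im0.pkl','rb'));t,s=d['top'],d['scene']
prs={'a':((302.4,190.6),(250.5,210.4)),'b':((319.3,204.8),(244.7,195.1)),'c':((296.3,240.6),(280.7,182.9)),'red':((321.8,231),(256.6,179)),'rimL':((275.4,187),(270.5,223)),'rimR':((270.8,241),(301.6,190.2))}
P={}
for k,(a,b) in prs.items():
    p,e=tri(t,a,s,b);P[k]=p;print(k,p.round(4),'gap',round(e,4))
# tray from gate middle & rim line, averaged over both views
def line(im,roi):
    u=np.vstack([np.argwhere(m)[:,::-1] for c,st,m in blobs(im,'r',roi) if max(st[2],st[3])>15])
    w=onz(im,u,.082)[:,:2];vx,vy,x,y=cv2.fitLine(w.astype(np.float32),cv2.DIST_HUBER,0,.01,.01).ravel()
    if vx<0:vx,vy=-vx,-vy
    q=(w-[x,y])@[vx,vy];q.sort();g=np.diff(q).argmax()
    L=np.array([x,y]);v=np.array([vx,vy])
    print('yaw',np.degrees(np.arctan2(vy,vx)),'ends',L+v*q[0],L+v*q[-1],'len',q[-1]-q[0],'gapw',q[g+1]-q[g]); 
    return L+v*(q[g]+q[g+1])/2,L+v*(q[0]+q[-1])/2,np.arctan2(vy,vx)
A=[line(t,(262,155,300,275)),line(s,(255,175,325,250))]
for a in A:print(np.round(a[0],4),np.round(a[1],4))
g=np.mean([(a[0]+a[1])/2 for a in A],0);y=np.mean([a[2] for a in A])
R=np.array([[np.cos(y),-np.sin(y)],[np.sin(y),np.cos(y)]])
json.dump([(g-R@[0,.103]).tolist(),float(y)],open('tray.json','w'))
import importlib,h;importlib.reload(h)
print('gate',g,'yaw',np.degrees(y))
for k in P:print(k,h.w2t(P[k]).round(1))
from plant import env;o=env.observe()
E
```

```text
a [ 0.6315 -0.1266  0.0779] gap 0.0018
b [ 0.5898 -0.1757  0.0782] gap 0.0015
c [ 0.4856 -0.1092  0.0775] gap 0.0011
red [ 0.5134 -0.1822  0.0793] gap 0.0016
rimL [ 0.6416 -0.0486  0.0801] gap 0.0002
rimR [ 0.4832 -0.0358  0.0838] gap 0.0023
yaw -4.6356435 ends [ 0.42716503 -0.03202692] [ 0.69829913 -0.05401162] len 0.27202394498894594 gapw 0.04692748461871463
yaw -4.437067 ends [ 0.42490982 -0.03110496] [ 0.69738961 -0.05224847] len 0.2732988948582141 gapw 0.04864912524308582
[ 0.5643 -0.0431] [ 0.5627 -0.043 ]
[ 0.5617 -0.0417] [ 0.5611 -0.0417]
gate [ 0.56247725 -0.04239099] yaw -4.5363555
a [75.5 24.5]
b [ 37.8 -27.8]
c [-71.4  30.3]
red [-37.9 -40.3]
rimL [ 79.4 103.1]
rimR [-79.6 103.3]
```

Request:
{"op": "drive_tool", "data": {
  "rows": [
    [0,0,-40,0,0,0,20],
    [0,0,-80,0,0,0,20],
    [0,0,-115,0,0,7,20],
    [0,0,-115,0,0,14,20],
    [0,0,-115,0,0,21,20],
    [0,0,-115,0,0,28,20],
    [0,0,-115,0,0,35,20],
    [0,0,-115,0,0,42,20],
    [0,0,-115,0,0,49,20],
    [0,0,-115,0,0,56,20]
  ]
}}

```text
time_s: 0.93
tool_pos: [0.1504, -0.6577, 0.31]
tcp_rot: [180.0, -0.1, 136.5]
force: [0.3, 0.2, -0.4]
finger_gap: 0.0265
```

Run:
```python
from h import *
from plant import env
o=env.observe();print(o['time_s'],o['tool_pos'],o['tcp_rot'],o['finger_gap'],o['joints'])
print(tooldelta(o,(101.5,9.5),60,.30))
```

```text
0.9333 [ 0.15039302 -0.65774372  0.31004316] [ 1.79968084e+02 -5.45817067e-02  1.36530796e+02] 0.026533766228965847 [-6.06148108e+01  1.80744566e+01  1.16739093e+01 -1.44954012e-02
 -8.36610178e+01 -7.28528004e+01]
(array([-13.4, 721.1,  10.4]), array([-1.000e-01, -1.000e-01,  1.711e+02]))
```

The turn sign is reversed from what I assumed: I need -189° about tool z, combined with the shift.

Request:
{"op": "drive_tool", "data": {
  "rows": [
    [0,0,0,0,0,-7,20],
    [0,0,0,0,0,-14,20],
    [0,30,0,0,0,-21,20],
    [0,60,0,0,0,-28,20],
    [-2,90,0,0,0,-35,20],
    [-3,120,0,0,0,-42,20],
    [-4,150,0,0,0,-49,20],
    [-5,180,0,0,0,-56,20],
    [-6,210,0,0,0,-63,20],
    [-6,240,0,0,0,-70,20]
  ]
}}

```text
time_s: 1.77
tool_pos: [0.3196, -0.4856, 0.3103]
tcp_rot: [180.0, -0.0, -152.8]
force: [-0.1, -0.8, 0.2]
finger_gap: 0.0203
```

Run:
```python
from h import *
from plant import env
o=env.observe();print(o['tool_pos'],o['tcp_rot'],o['joints'])
print(tooldelta(o,(101.5,9.5),60,.30))
```

```text
[ 0.31962062 -0.4856236   0.31027987] [ 1.79963571e+02 -7.66267111e-03 -1.52775806e+02] [-3.73915126e+01  8.74554810e+00 -4.58783237e-01 -8.80613458e-03
 -8.08318652e+01 -2.53828904e+01]
(array([-455.8,  150.1,   10.3]), array([   0. ,    0. , -118.2]))
```

Request:
{"op": "drive_tool", "data": {
  "rows": [
    [-35,12,0,0,0,-7,20],
    [-70,24,0,0,0,-14,20],
    [-105,36,0,0,0,-21,20],
    [-140,48,0,0,0,-28,20],
    [-175,60,0,0,0,-35,20],
    [-210,72,0,0,0,-42,20],
    [-245,84,0,0,0,-49,20],
    [-280,96,0,0,0,-56,20],
    [-315,108,0,0,0,-63,20],
    [-350,120,0,0,0,-70,20]
  ]
}}

```text
time_s: 2.6
tool_pos: [0.5776, -0.2199, 0.3104]
tcp_rot: [180.0, 0.0, -82.8]
force: [0.7, -1.1, -0.6]
finger_gap: 0.0199
```

Run:
```python
from h import *
from plant import env
o=env.observe();print(o['tool_pos'],o['tcp_rot'],o['joints'])
print(tooldelta(o,(101.5,9.5),60,.15))
```

```text
[ 0.5776117  -0.21994708  0.31041635] [ 1.79976452e+02  1.44433219e-02 -8.27648596e+01] [-2.77470748e+00  1.23857190e+01  4.07529228e+00 -1.02371914e-02
 -8.17152738e+01  1.00113283e+01]
(array([-65.8, -87.7, 160.4]), array([  0. ,   0. , -48.2]))
```

Request:
{"op": "drive_tool", "data": {
  "rows": [
    [-20,-30,0,0,0,-7,20],
    [-40,-55,20,0,0,-14,20],
    [-66,-88,50,0,0,-21,20],
    [-66,-88,80,0,0,-28,20],
    [-66,-88,110,0,0,-35,20],
    [-66,-88,135,0,0,-42,20],
    [-66,-88,160,0,0,-48,20],
    [-66,-88,160,0,0,-48,20]
  ]
}}

```text
time_s: 3.27
tool_pos: [0.6526, -0.1448, 0.1442]
tcp_rot: [179.7, 0.5, -34.9]
force: [-1.2, 0.4, -0.9]
finger_gap: 0.0198
```

Run:
```python
from h import *
from plant import env,eyes
o=env.observe();print(o['tool_pos'],o['tcp_rot'],o['finger_gap'])
print(tooldelta(o,(101.5,9.5),60,.075))
w=eyes.get_image('wrist');cv2.imwrite('pics/w1.png',w['pixels'][:,:,::-1])
for c,st,m in blobs(w,'y',(0,0,560,420),100): p=onz(w,c,.084)[0];print('y',c.round(),st,w2t(p).round(1))
for c,st,m in blobs(w,'r',(0,0,560,420),100): p=onz(w,c,.084)[0];print('r',c.round(),st,w2t(p).round(1))
```

```text
[ 0.65262544 -0.14483042  0.14418456] [179.73372795   0.50326483 -34.88222403] 0.019821745233069402
(array([ 2.9, -3.4, 69.1]), array([ 0.3,  0.5, -0.3]))
y [275. 250.] [ 254  227   43   46 1568] [77.8 23.3]
y [362. 255.] [ 340  234   44   40 1449] [ 42.2 -28.3]
r [152. 250.] [127 226  51  47 866] [122.4 100.7]
```

View pics/w1.png

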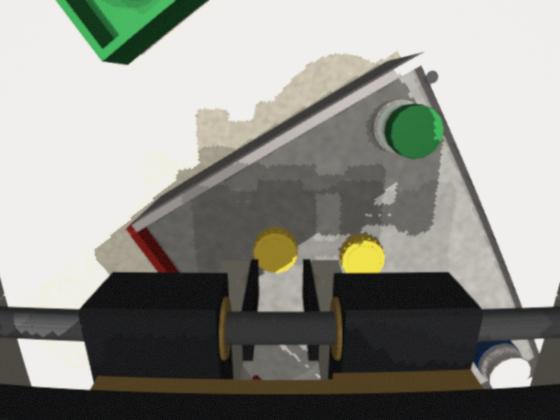

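The wrist view shows caps a (275,250) and b (362,255), the jar at (413,130) and the fingers with a gap at (250–310,310). Wrist and two-view cap positions agree within 3 mm (4 mm for b). I'll descend behind cap a.

Request:
{"op": "drive_tool", "data": {
  "rows": [
    [1,-1,20,0,0,0,20],
    [1,-1,40,0,0,0,20],
    [1,-1,55,0,0,0,20],
    [1,-1,65,0,0,0,20],
    [1,-1,70,0,0,0,20],
    [1,-1,74,0,0,0,20],
    [1,-1,74,0,0,0,20]
  ]
}}

```text
time_s: 3.9
tool_pos: [0.658, -0.1454, 0.0772]
tcp_rot: [-180.0, -0.0, -35.2]
force: [-0.0, -1.0, -0.3]
finger_gap: 0.02
```

```bash
cat > st.py <<'E'
import sys
from h import *
from plant import env,eyes
o=env.observe()
# tool -x = push direction; tool tray position and push angle
y=o['tcp_rot'][2]-np.degrees(yaw)+90
print('t',o['time_s'],'tool tray',w2t(o['tool_pos']).round(1),'z',round(o['tool_pos'][2],4),'psi',round(y,1),'gap',round(o['finger_gap'],4),'F',o['force'].round(1))
for n,roi in(('top',(262,155,360,275)),('scene',(195,145,325,250)),('wrist',(0,0,560,420))):
    w=eyes.get_image(n)
    for col in 'yr':
        for c,st,m in blobs(w,col,roi,100 if n=='wrist' else 20):
            r=max(st[2],st[3])/min(st[2],st[3])
            if r<2.2: print(n,col,c.round(),st[2:],w2t(onz(w,c,.084)[0]).round(1))
    if len(sys.argv)>1 and sys.argv[1]==n: cv2.imwrite('pics/'+sys.argv[2],w['pixels'][:,:,::-1])
E
python3 st.py
```

```text
t 3.9 tool tray [103.4   7.8] z 0.0772 psi 59.4 gap 0.02 F [-0.  -1.  -0.3]
top y [302. 191.] [11 10 91] [74.9 24.3]
top y [320. 204.] [10 12 93] [ 38.6 -28.6]
top y [296. 241.] [11 10 88] [-71.7  30.7]
top r [322. 231.] [10 11 84] [-38.1 -40. ]
scene y [281. 183.] [10  9 74] [-66.   34.7]
scene r [257. 180.] [10  8 61] [-32.7 -34. ]
scene r [301. 190.] [21 22 32] [-79.8 103.6]
wrist y [280. 295.] [  47   36 1465] [83.8 19.3]
```

Request:
{"op": "drive_tool", "data": {
  "rows": [
    [-5,0,2,0,0,0,20],
    [-10,0,2,0,0,0,20],
    [-16,0,2,0,0,0,20],
    [-24,0,2,0,0,0,20],
    [-32,0,2,0,0,0,20],
    [-40,0,2,0,0,0,20],
    [-48,0,2,0,0,0,20],
    [-55,0,2,0,0,0,20],
    [-60,0,2,0,0,0,20],
    [-60,0,2,0,0,0,20]
  ]
}}

```text
time_s: 4.88
tool_pos: [0.6078, -0.1102, 0.0749]
tcp_rot: [-180.0, 0.0, -35.1]
force: [-0.5, 0.1, -0.1]
finger_gap: 0.0198
```

```bash
python3 st.py scene s2.png
```

```text
t 4.8833 tool tray [50.5 39. ] z 0.0749 psi 59.4 gap 0.0198 F [-0.5  0.1 -0.1]
top y [318. 204.] [10  9 53] [ 40.4 -23.4]
top y [296. 241.] [11 10 86] [-71.5  30. ]
top r [322. 231.] [10 11 89] [-37.6 -40.1]
scene y [281. 183.] [10  9 74] [-66.3  34.3]
scene y [244. 196.] [ 9 10 66] [ 44.1 -23.6]
scene y [250. 211.] [10 10 81] [79.6 28.8]
scene r [300. 191.] [21 22 41] [-74.2 103.9]
scene r [262. 231.] [ 8  8 24] [120.1 104.8]
wrist y [279. 206.] [  63   65 3196] [76.7 24. ]
wrist y [402. 216.] [  66   64 3204] [ 40.8 -27. ]
wrist r [117. 223.] [  96  100 2810] [110.9 100.2]
wrist r [483. 296.] [ 43  28 680] [-26.  -47.1]
```

Unexpected: cap a still reads (77,24), though the tool has moved past it. I'll look before doing anything else.

Run:
```python
from h import *
from plant import env,eyes
w=eyes.get_image('wrist');s=cv2.imread('pics/s2.png')[:,:,::-1]
o=env.observe()
for z in(.07,.0749,.084): print(z,proj(w,np.r_[o['tool_pos'][:2],z]).round(0))
x=np.hstack([w['pixels'][:, :400],cv2.resize(s[140:250,190:330],(400,420))]) if 0 else np.hstack([cv2.resize(w['pixels'],(400,300)),cv2.resize(s[140:250,190:330],(390,300),interpolation=cv2.INTER_CUBIC)])
cv2.imwrite('pics/d.png',x[:,:,::-1])
```

```text
0.07 [[280. 249.]]
0.0749 [[280. 252.]]
0.084 [[280. 259.]]
```

View pics/d.png

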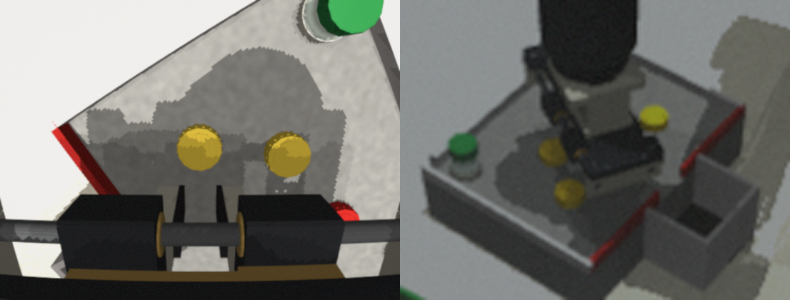

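The picture shows the fingers went over cap a without touching it. The tips at a 20 mm opening evidently sit higher than the TCP of the shut fingers. I'm over free deck now, so I'll lower gently and watch the force to find the real tip height.

Request:
{"op": "drive_tool", "data": {
  "rows": [
    [0,0,1,0,0,0,20],
    [0,0,2,0,0,0,20],
    [0,0,3,0,0,0,20],
    [0,0,4,0,0,0,20],
    [0,0,5,0,0,0,20],
    [0,0,5,0,0,0,20]
  ]
}}

```text
time_s: 5.58
tool_pos: [0.6084, -0.1109, 0.0693]
tcp_rot: [180.0, 0.0, -35.1]
force: [-0.1, 0.5, 0.4]
finger_gap: 0.0197
```

Request:
{"op": "drive_tool", "data": {
  "rows": [
    [0,0,1,0,0,0,20],
    [0,0,2,0,0,0,20],
    [0,0,2,0,0,0,20]
  ]
}}

```text
time_s: 5.83
tool_pos: [0.6085, -0.1108, 0.0674]
tcp_rot: [180.0, 0.0, -35.1]
force: [0.1, -0.6, -1.0]
finger_gap: 0.0201
```

Request:
{"op": "drive_tool", "data": {
  "rows": [
    [0,0,1,0,0,0,20],
    [0,0,2,0,0,0,20],
    [0,0,2,0,0,0,20]
  ]
}}

```text
time_s: 6.08
tool_pos: [0.6084, -0.1108, 0.0654]
tcp_rot: [180.0, 0.0, -35.1]
force: [-0.0, 0.3, -0.2]
finger_gap: 0.02
```

Request:
{"op": "drive_tool", "data": {
  "rows": [
    [0,0,1,0,0,0,20],
    [0,0,2,0,0,0,20],
    [0,0,2,0,0,0,20]
  ]
}}

```text
time_s: 6.33
tool_pos: [0.6085, -0.1108, 0.0634]
tcp_rot: [180.0, 0.0, -35.1]
force: [0.3, 0.0, 0.3]
finger_gap: 0.02
```

Request:
{"op": "drive_tool", "data": {
  "rows": [
    [0,0,1,0,0,0,20],
    [0,0,2,0,0,0,20],
    [0,0,2,0,0,0,20]
  ]
}}

```text
time_s: 6.58
tool_pos: [0.6084, -0.1108, 0.0614]
tcp_rot: [180.0, 0.0, -35.1]
force: [-1.1, 0.2, 0.9]
finger_gap: 0.0198
```

Request:
{"op": "drive_tool", "data": {
  "rows": [
    [0,0,1,0,0,0,20],
    [0,0,2,0,0,0,20],
    [0,0,2,0,0,0,20]
  ]
}}

```text
time_s: 6.83
tool_pos: [0.6084, -0.1108, 0.0594]
tcp_rot: [180.0, 0.0, -35.1]
force: [0.3, 0.1, 0.2]
finger_gap: 0.0198
```

Request:
{"op": "drive_tool", "data": {
  "rows": [
    [0,0,1,0,0,0,20],
    [0,0,1,0,0,0,20]
  ]
}}

```text
time_s: 7.0
tool_pos: [0.6085, -0.1108, 0.0585]
tcp_rot: [180.0, 0.0, -35.1]
force: [1.0, -0.1, 1.0]
finger_gap: 0.0201
```

Request:
{"op": "drive_tool", "data": {
  "rows": [
    [0,0,1,0,0,0,20],
    [0,0,1,0,0,0,20]
  ]
}}

```text
time_s: 7.17
tool_pos: [0.6085, -0.1108, 0.0575]
tcp_rot: [180.0, 0.0, -35.1]
force: [-0.2, -0.6, -0.3]
finger_gap: 0.0202
```

Request:
{"op": "drive_tool", "data": {
  "rows": [
    [0,0,1,0,0,0,20],
    [0,0,1,0,0,0,20]
  ]
}}

```text
time_s: 7.33
tool_pos: [0.6085, -0.1108, 0.0565]
tcp_rot: [180.0, 0.0, -35.1]
force: [0.8, 0.1, -0.1]
finger_gap: 0.0203
```

Request:
{"op": "drive_tool", "data": {
  "rows": [
    [0,0,1,0,0,0,20],
    [0,0,1,0,0,0,20]
  ]
}}

```text
time_s: 7.5
tool_pos: [0.6085, -0.1108, 0.0555]
tcp_rot: [180.0, 0.0, -35.1]
force: [0.3, 0.5, 1.3]
finger_gap: 0.0201
```

Run:
```python
from h import *
from plant import env,eyes
w=eyes.get_image('wrist');s=eyes.get_image('scene')
o=env.observe()
p=proj(w,np.r_[o['tool_pos'][:2],.0555])[0];q=proj(s,np.r_[o['tool_pos'][:2],.0555])[0];print(p,q)
a=cv2.resize(w['pixels'][160:310,180:380],(400,300),interpolation=cv2.INTER_CUBIC)
x0,y0=int(q[0])-40,int(q[1])-35
b=cv2.resize(s['pixels'][y0:y0+60,x0:x0+80],(400,300),interpolation=cv2.INTER_CUBIC);print(x0,y0)
cv2.imwrite('pics/e.png',cv2.convertScaleAbs(np.hstack([a,b])[:,:,::-1],alpha=1.6))
```

```text
[279.43357323 252.17437893] [258.95824563 212.36516832]
218 177
```

View pics/e.png

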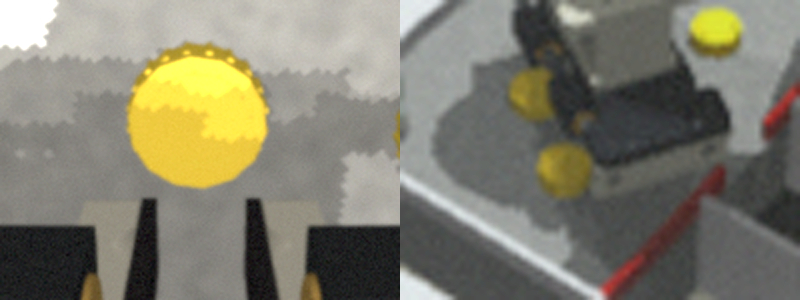

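Run:
```python
from h import *
from plant import env,eyes
from scipy.spatial.transform import Rotation as R
w=eyes.get_image('wrist');o=env.observe();Rc=R.from_euler('xyz',o['tcp_rot'],degrees=True).as_matrix();T=np.array(w['world_to_cam'])
print('fx',w['fx'],'cam in tool',(Rc.T@(-T[:3,:3].T@T[:3,3]-o['tool_pos'])*1000).round(1),'view dir in tool',(T[2,:3]@Rc).round(3))
for z in(0,-5,-10,-15,-20,-25):
    P=[o['tool_pos']+Rc@np.array([x,s*10,z])/1000 for x in(9.5,-9.5) for s in(1,-1)]
    print(z,proj(w,P).round(0).tolist())
```

```text
fx 377.6224792824356 cam in tool [  83.7    0.6 -188.8] view dir in tool [-0.305 -0.001  0.952]
0 [[298.0, 236.0], [261.0, 236.0], [298.0, 268.0], [261.0, 268.0]]
-5 [[298.0, 239.0], [260.0, 239.0], [298.0, 272.0], [261.0, 272.0]]
-10 [[299.0, 243.0], [260.0, 243.0], [298.0, 276.0], [260.0, 276.0]]
-15 [[299.0, 247.0], [259.0, 247.0], [299.0, 281.0], [260.0, 281.0]]
-20 [[300.0, 251.0], [259.0, 251.0], [299.0, 286.0], [259.0, 286.0]]
-25 [[300.0, 255.0], [258.0, 255.0], [300.0, 291.0], [259.0, 291.0]]
```

The tips do look well above the TCP at this opening (about 25–30 mm by the wrist geometry). I'll raise, shut the fingers and see where the tips then stand.

Request:
{"op": "drive_tool", "data": {
  "rows": [
    [0,0,-20,0,0,0,20],
    [0,0,-35,0,0,0,0],
    [0,0,-35,0,0,0,0],
    [0,0,-35,0,0,0,0],
    [0,0,-35,0,0,0,0]
  ]
}}

```text
time_s: 8.07
tool_pos: [0.6083, -0.1108, 0.0904]
tcp_rot: [-180.0, 0.0, -35.1]
force: [-1.8, 0.1, -0.4]
finger_gap: 0.0015
```

Run:
```python
from h import *
from plant import env,eyes
w=eyes.get_image('wrist');o=env.observe();print(o['tool_pos'],o['finger_gap'])
cv2.imwrite('pics/f.png',cv2.convertScaleAbs(cv2.resize(w['pixels'][160:340,160:400],(720,540),interpolation=cv2.INTER_CUBIC)[:,:,::-1],alpha=1.6))
```

```text
[ 0.60804649 -0.11076618  0.0900183 ] 0.0006922663698120406
```

View pics/f.png

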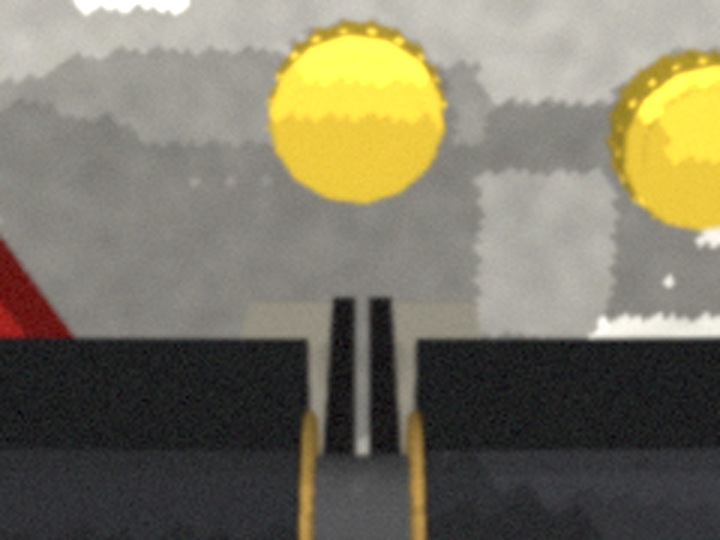

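The finger tips stay at the same image row whatever the opening, so they don't swing; they simply stand about 28 mm above the reported TCP. Without trusting that estimate alone, I'll go back to a 20 mm opening and probe down for the deck.

Request:
{"op": "drive_tool", "data": {
  "rows": [
    [0,0,15,0,0,0,20],
    [0,0,30,0,0,0,20],
    [0,0,37,0,0,0,20],
    [0,0,39,0,0,0,20],
    [0,0,39,0,0,0,20]
  ]
}}

```text
time_s: 8.53
tool_pos: [0.608, -0.1109, 0.0507]
tcp_rot: [179.9, 0.1, -35.1]
force: [0.3, 0.1, 0.2]
finger_gap: 0.0197
```

Request:
{"op": "drive_tool", "data": {
  "rows": [
    [0,0,1,0,0,0,20],
    [0,0,2,0,0,0,20]
  ]
}}

```text
time_s: 8.7
tool_pos: [0.6092, -0.1108, 0.0503]
tcp_rot: [-180.0, -0.1, -35.1]
force: [-0.0, -0.3, -0.2]
finger_gap: 0.0199
```

Request:
{"op": "drive_tool", "data": {
  "rows": [
    [0,0,1,0,0,0,20],
    [0,0,2,0,0,0,20]
  ]
}}

```text
time_s: 8.87
tool_pos: [0.6089, -0.1108, 0.0481]
tcp_rot: [-180.0, -0.0, -35.1]
force: [-0.2, -0.1, 0.6]
finger_gap: 0.02
```

Request:
{"op": "drive_tool", "data": {
  "rows": [
    [0,0,1,0,0,0,20],
    [0,0,1,0,0,0,20]
  ]
}}

```text
time_s: 9.03
tool_pos: [0.6085, -0.1108, 0.0466]
tcp_rot: [-180.0, -0.0, -35.1]
force: [-0.2, 0.4, -0.3]
finger_gap: 0.02
```

Request:
{"op": "drive_tool", "data": {
  "rows": [
    [0,0,1,0,0,0,20],
    [0,0,1,0,0,0,20]
  ]
}}

```text
time_s: 9.2
tool_pos: [0.6085, -0.1108, 0.0456]
tcp_rot: [180.0, 0.0, -35.1]
force: [-0.1, 0.1, 0.0]
finger_gap: 0.0199
```

Request:
{"op": "drive_tool", "data": {
  "rows": [
    [0,0,1,0,0,0,20],
    [0,0,1,0,0,0,20]
  ]
}}

```text
time_s: 9.37
tool_pos: [0.6085, -0.1108, 0.0445]
tcp_rot: [180.0, 0.0, -35.1]
force: [-0.4, 0.3, -0.3]
finger_gap: 0.0199
```

Request:
{"op": "drive_tool", "data": {
  "rows": [
    [0,0,1,0,0,0,20],
    [0,0,1,0,0,0,20]
  ]
}}

```text
time_s: 9.53
tool_pos: [0.6085, -0.1108, 0.0435]
tcp_rot: [180.0, 0.0, -35.1]
force: [0.6, -0.9, 0.5]
finger_gap: 0.0201
```

Request:
{"op": "drive_tool", "data": {
  "rows": [
    [0,0,1,0,0,0,20],
    [0,0,1,0,0,0,20]
  ]
}}

```text
time_s: 9.7
tool_pos: [0.6085, -0.1108, 0.0425]
tcp_rot: [180.0, 0.0, -35.1]
force: [-0.0, -0.3, 0.4]
finger_gap: 0.02
```

Request:
{"op": "drive_tool", "data": {
  "rows": [
    [0,0,1,0,0,0,20],
    [0,0,1,0,0,0,20]
  ]
}}

```text
time_s: 9.87
tool_pos: [0.6085, -0.1108, 0.0415]
tcp_rot: [180.0, 0.0, -35.1]
force: [0.3, -0.2, -0.3]
finger_gap: 0.0201
```

Request:
{"op": "drive_tool", "data": {
  "rows": [
    [0,0,1,0,0,0,20],
    [0,0,1,0,0,0,20]
  ]
}}

```text
time_s: 10.03
tool_pos: [0.6085, -0.1108, 0.0405]
tcp_rot: [180.0, 0.0, -35.1]
force: [-0.6, -0.5, -0.1]
finger_gap: 0.0199
```

Request:
{"op": "drive_tool", "data": {
  "rows": [
    [0,0,1,0,0,0,20],
    [0,0,1,0,0,0,20]
  ]
}}

```text
time_s: 10.2
tool_pos: [0.6085, -0.1108, 0.0395]
tcp_rot: [180.0, 0.0, -35.1]
force: [0.9, 0.3, 0.5]
finger_gap: 0.0202
```

Request:
{"op": "drive_tool", "data": {
  "rows": [
    [0,0,1,0,0,0,20],
    [0,0,1,0,0,0,20]
  ]
}}

```text
time_s: 10.37
tool_pos: [0.6087, -0.1108, 0.0395]
tcp_rot: [-180.0, -0.0, -35.1]
force: [-2.7, 1.0, 6.8]
finger_gap: 0.0201
```

Request:
{"op": "drive_tool", "data": {
  "rows": [
    [0,0,1,0,0,0,20],
    [0,0,1,0,0,0,20]
  ]
}}

```text
time_s: 10.53
tool_pos: [0.6087, -0.1109, 0.0394]
tcp_rot: [-180.0, -0.0, -35.1]
force: [-5.4, 3.1, 13.2]
finger_gap: 0.0196
```

Run:
```python
from h import *
from plant import env,eyes
w=eyes.get_image('wrist');s=eyes.get_image('scene');o=env.observe();print(o['tool_pos'],o['effort'].round(1))
q=proj(s,np.r_[o['tool_pos'][:2],.07])[0];x0,y0=int(q[0])-40,int(q[1])-35;print(q,x0,y0)
a=cv2.resize(w['pixels'][180:330,180:380],(400,300),interpolation=cv2.INTER_CUBIC)
b=cv2.resize(s['pixels'][y0:y0+60,x0:x0+80],(400,300),interpolation=cv2.INTER_CUBIC)
cv2.imwrite('pics/g.png',cv2.convertScaleAbs(np.hstack([a,b])[:,:,::-1],alpha=1.6))
```

```text
[ 0.60867331 -0.1108516   0.03938027] [ -0.6 -48.9  22.3   5.    1.9   0. ]
[258.84156706 209.29641158] 218 174
```

View pics/g.png

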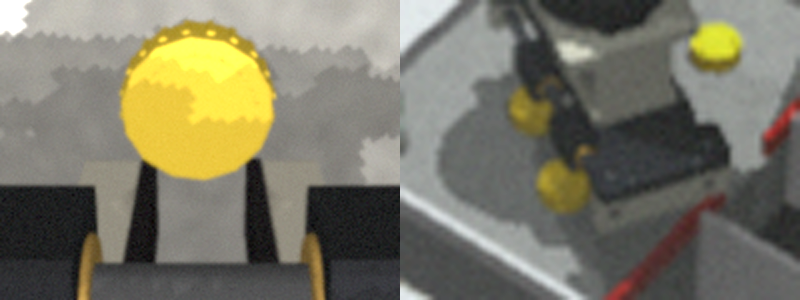

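Contact occurs at TCP z = 0.0394 with 7–13 N, so the fingertips stand about 30.5 mm above the reported TCP, which matches the wrist-camera estimate. Push height becomes TCP z ≈ 0.0445. I'll lift, go back behind cap a and lower.

Request:
{"op": "drive_tool", "data": {
  "rows": [
    [0,0,-15,0,0,0,20],
    [0,0,-34,0,0,0,20],
    [20,0,-34,0,0,0,20],
    [40,0,-34,0,0,0,20],
    [60,0,-34,0,0,0,20],
    [60,0,-34,0,0,0,20],
    [60,0,-22,0,0,0,20],
    [60,0,-12,0,0,0,20],
    [60,0,-7,0,0,0,20],
    [60,0,-7,0,0,0,20]
  ]
}}

```text
time_s: 11.47
tool_pos: [0.6556, -0.1449, 0.0423]
tcp_rot: [179.9, 0.2, -35.1]
force: [-0.9, -0.4, -0.3]
finger_gap: 0.02
```

```bash
python3 st.py
```

```text
t 11.4667 tool tray [100.9   8.1] z 0.0423 psi 59.4 gap 0.02 F [-0.9 -0.4 -0.3]
top y [302. 190.] [11 11 94] [75.1 24.3]
top y [320. 205.] [11 11 93] [ 37.9 -29. ]
top y [296. 241.] [11 10 86] [-71.6  30.3]
top r [322. 231.] [10 11 85] [-38.1 -39.9]
scene y [281. 183.] [10  9 74] [-66.   34.7]
scene r [258. 179.] [ 9  8 46] [-37.6 -34. ]
scene r [301. 191.] [21 22 33] [-77.4 103.6]
wrist y [279. 357.] [  57   28 1344] [70.3 27. ]
```

Request:
{"op": "drive_tool", "data": {
  "rows": [
    [-5,0,-1,0,0,0,20],
    [-10,0,-1,0,0,0,20],
    [-17,0,-1,0,0,0,20],
    [-25,0,-1,0,0,0,20],
    [-33,0,-1,0,0,0,20],
    [-41,0,-1,0,0,0,20],
    [-48,0,-1,0,0,0,20],
    [-53,0,-1,0,0,0,20],
    [-56,0,-1,0,0,0,20],
    [-56,0,-1,0,0,0,20]
  ]
}}

```text
time_s: 12.45
tool_pos: [0.6114, -0.1127, 0.0458]
tcp_rot: [-180.0, 0.0, -35.1]
force: [0.4, -0.0, -0.1]
finger_gap: 0.0199
```

```bash
python3 st.py
```

```text
t 12.45 tool tray [54.3 36.8] z 0.0458 psi 59.4 gap 0.0199 F [ 0.4 -0.  -0.1]
top y [292. 204.] [ 7  9 51] [31.5 51. ]
top y [318. 204.] [10  9 56] [ 40.4 -23. ]
top y [296. 240.] [10 10 84] [-71.3  30. ]
top r [322. 231.] [11 11 89] [-38.  -40.1]
scene y [281. 183.] [10  9 74] [-66.   34.7]
scene y [243. 196.] [ 7  8 39] [ 47.8 -25. ]
scene r [300. 192.] [21 22 44] [-72.6 103.8]
wrist y [420. 242.] [  77   66 4072] [ 42.4 -27.3]
wrist y [280. 300.] [  47   26 1038] [48.9 39.5]
wrist r [ 79. 235.] [  95   94 3036] [120.8  99.9]
wrist r [501. 357.] [  61   41 1952] [-37.7 -38.7]
```

Cap a is moving as predicted. I'll finish this leg, then back off and turn square to the gate.

Request:
{"op": "drive_tool", "data": {
  "rows": [
    [-6,0,0,0,0,0,20],
    [-14,0,0,0,0,0,20],
    [-22,0,0,0,0,0,20],
    [-30,0,0,0,0,0,20],
    [-35,0,0,0,0,0,20],
    [-38,0,0,0,0,0,20],
    [-39,0,0,0,0,0,20],
    [-39,0,0,0,0,0,20]
  ]
}}

```text
time_s: 13.27
tool_pos: [0.5799, -0.0904, 0.0459]
tcp_rot: [-180.0, -0.0, -35.1]
force: [0.4, 0.8, 0.4]
finger_gap: 0.0199
```

Request:
{"op": "drive_tool", "data": {
  "rows": [
    [10,0,0,0,0,0,20],
    [25,0,0,0,0,0,20],
    [40,0,-15,0,0,0,20],
    [40,0,-30,0,0,0,20],
    [40,0,-30,0,0,7,20],
    [40,0,-30,0,0,14,20],
    [40,0,-30,0,0,21,20],
    [40,0,-30,0,0,28,20],
    [40,0,-30,0,0,35,20],
    [40,0,-30,0,0,42,20]
  ]
}}

```text
time_s: 14.1
tool_pos: [0.6134, -0.1143, 0.0755]
tcp_rot: [-180.0, -0.0, -77.5]
force: [-0.2, -0.3, -0.9]
finger_gap: 0.0203
```

```bash
python3 st.py; python3 -c "
from h import *
from plant import env
print(tooldelta(env.observe(),(0,35),0,.07))"
```

```text
t 14.1 tool tray [56.4 35.3] z 0.0755 psi 17.1 gap 0.0203 F [-0.2 -0.3 -0.9]
top y [320. 205.] [ 9 11 77] [ 37.4 -30.6]
top y [286. 214.] [10 11 90] [ 2.6 66.6]
top y [296. 241.] [10 10 85] [-71.5  29.9]
top r [322. 231.] [10 11 87] [-37.8 -39.9]
scene y [281. 183.] [10  9 74] [-66.   34.7]
scene y [276. 202.] [10 10 84] [ 7.  71.7]
scene r [304. 188.] [15 16 28] [-94.  103.9]
scene r [264. 230.] [10 11 28] [115.5 104.8]
wrist y [355. 153.] [  68   67 3445] [ 38.9 -28.3]
wrist y [494. 294.] [  56   34 1383] [-64.4  21.2]
wrist r [497. 174.] [  69   64 3414] [-33.8 -40.6]
wrist r [276. 362.] [  62   35 1312] [38.8 99.7]
(array([-16.5,  53.7,   5.5]), array([ 0. , -0. , 17.6]))
```

Request:
{"op": "drive_tool", "data": {
  "rows": [
    [-5,25,0,0,0,7,20],
    [-16,53,0,0,0,14,20],
    [-16,53,0,0,0,17.6,20],
    [-16,53,0,0,0,17.6,20],
    [-16,53,15,0,0,17.6,20],
    [-16,53,25,0,0,17.6,20],
    [-16,53,31,0,0,17.6,20],
    [-16,53,31,0,0,17.6,20]
  ]
}}

```text
time_s: 14.92
tool_pos: [0.5567, -0.1101, 0.0428]
tcp_rot: [179.8, -0.0, -94.6]
force: [-0.4, 0.2, 0.3]
finger_gap: 0.02
```

```bash
python3 st.py
```

```text
t 14.9167 tool tray [-0.4 35.1] z 0.0428 psi -0.1 gap 0.02 F [-0.4  0.2  0.3]
top r [322. 231.] [11 11 89] [-37.7 -40.2]
scene y [281. 185.] [ 9  6 32] [-59.7  41.8]
scene y [277. 202.] [10 10 83] [ 7.1 71.9]
scene r [302. 189.] [16 17 29] [-84.8 103.6]
scene r [269. 224.] [22 23 59] [ 87.1 104.6]
wrist y [190. 145.] [  82   80 5097] [ 36.4 -28.6]
wrist y [439. 259.] [  75   57 2490] [-68.9  21.3]
wrist y [279. 357.] [  57   28 1351] [ 1.5 72.6]
wrist r [377. 113.] [  83   83 5311] [-36.7 -40.8]
```

Request:
{"op": "drive_tool", "data": {
  "rows": [
    [-6,-1,-1,0,0,0,20],
    [-13,-1,-1,0,0,0,20],
    [-20,-1,-1,0,0,0,20],
    [-26,-1,-1,0,0,0,20],
    [-32,-1,-1,0,0,0,20],
    [-38,-1,-1,0,0,0,20],
    [-44,-1,-1,0,0,0,20],
    [-48,-1,-1,0,0,0,20],
    [-51,-1,-1,0,0,0,20],
    [-51,-1,-1,0,0,0,20]
  ]
}}

```text
time_s: 15.9
tool_pos: [0.5627, -0.0585, 0.0456]
tcp_rot: [-180.0, 0.0, -94.7]
force: [-0.2, -0.1, -0.3]
finger_gap: 0.0201
```

```bash
python3 st.py
```

```text
t 15.9 tool tray [ 1.5 86.9] z 0.0456 psi -0.2 gap 0.0201 F [-0.2 -0.1 -0.3]
top y [319. 205.] [11 10 85] [ 37.2 -27.5]
top y [296. 241.] [11 10 91] [-71.7  30.8]
top r [322. 231.] [11 11 85] [-38.3 -40. ]
scene y [245. 195.] [10  9 75] [ 41.4 -23.8]
scene y [289. 211.] [ 9 11 80] [ 12.  121.9]
scene r [257. 179.] [10  8 65] [-33.7 -35.9]
scene r [308. 184.] [10 10 22] [-113.6  104.3]
scene r [263. 231.] [ 9  9 26] [117.9 104.7]
wrist y [187.  24.] [  88   57 4053] [ 36.2 -22.1]
wrist y [452. 161.] [  83   78 4999] [-68.7  29.2]
```

Request:
{"op": "drive_tool", "data": {
  "rows": [
    [15,0,0,0,0,0,20],
    [35,0,-20,0,0,-7,20],
    [65,0,-40,0,0,-14,20],
    [95,0,-60,0,0,-21,20],
    [125,-30,-80,0,0,-28,20],
    [140,-50,-80,0,0,-35,20],
    [140,-50,-80,0,0,-35,20]
  ]
}}

```text
time_s: 16.63
tool_pos: [0.6046, -0.2069, 0.1271]
tcp_rot: [-179.8, -0.2, -59.3]
force: [0.2, 1.0, -0.1]
finger_gap: 0.0198
```

Run:
```python
from h import *
from plant import env,eyes
s=eyes.get_image('scene');t=eyes.get_image('top')
for n,im,roi in(('s',s,(240,190,330,250)),('t',t,(240,190,290,240))):
  for c,st,m in blobs(im,'y',roi,8):print(n,'slot?',c.round(1),st,[w2t(onz(im,c,z)[0]).round(0) for z in(.02,.084)])
h=cv2.cvtColor(t['pixels'],cv2.COLOR_RGB2HSV);m=((h[...,0]>50)&(h[...,0]<80)&(h[...,1]>120)).astype(np.uint8);m[:160]=0;m[275:]=0;m[:,:262]=0;m[:,360:]=0
n,l,st,c=cv2.connectedComponentsWithStats(m);print('jar',[(st[i,4],w2t(onz(t,c[i],.113)[0]).round(1)) for i in range(1,n) if st[i,4]>10])
print('tool',w2t(env.observe()['tool_pos']),tooldelta(env.observe(),(53.5,-50.5),35,.07))
```

```text
s slot? [244.7 195.4] [240 191  10  10  77] [array([ -1., -61.]), array([ 42., -23.])]
s slot? [297.  223.3] [293 222   8   4  21] [array([ -7., 141.]), array([ 37., 167.])]
jar []
tool [ 51.04082613 -55.06711929] (array([-2.3, -4.6, 55. ]), array([ 0. ,  0. , -0.4]))
```

Cap a is in the slot, at tray (-7,141) on the slot floor. Before lowering I'll check clearance between the gripper's body and the jar.

Run:
```python
from h import *;import pickle
t=pickle.load(open('im0.pkl','rb'))['top']
print('jar',w2t(onz(t,(345,180),.115)[0]),'tin',w2t(onz(t,(235+460/4.5,150+473/4.5),.105)[0]))
from plant import env;o=env.observe();print(o['tool_pos'],tooldelta(o,(53.5,-50.5),35,.0445))
J=w2t(onz(t,(345,180),.115)[0])-[53.5,-50.5];a=np.radians(35);print('jar along push',J@[-np.sin(a),np.cos(a)],'perp',J@[np.cos(a),np.sin(a)])
```

```text
jar [109.38767395 -93.03916843] tin [-103.86892425  -86.05645102]
[ 0.6008564  -0.20399984  0.1250332 ] (array([-2.3, -4.7, 80.5]), array([ 0. ,  0. , -0.4]))
jar along push -66.90189964500806 perp 21.381037735791786
```

Request:
{"op": "drive_tool", "data": {
  "rows": [
    [-2,-4,10,0,0,0,20],
    [-2,-4,30,0,0,0,20],
    [-2,-4,50,0,0,0,20],
    [-2,-4,65,0,0,0,20],
    [-2,-4,75,0,0,0,20],
    [-2,-4,80,0,0,0,20],
    [-2,-4,80,0,0,0,20]
  ]
}}

```text
time_s: 17.32
tool_pos: [0.6024, -0.1984, 0.0443]
tcp_rot: [179.9, 0.1, -59.7]
force: [0.3, -0.5, -0.1]
finger_gap: 0.0203
```

```bash
python3 st.py
```

```text
t 17.3167 tool tray [ 52.2 -49.3] z 0.0443 psi 34.8 gap 0.0203 F [ 0.3 -0.5 -0.1]
top y [318. 205.] [ 9 12 75] [ 36.7 -24.7]
top y [296. 241.] [11 11 96] [-72.   30.3]
top r [322. 231.] [11 11 92] [-38.1 -40.7]
scene y [281. 183.] [ 9  9 70] [-66.4  35.3]
scene y [247. 195.] [ 4  8 26] [ 37.1 -16.6]
scene y [297. 223.] [ 8  4 23] [ 37.5 166.6]
scene r [257. 179.] [10  8 67] [-33.4 -35.4]
scene r [304. 188.] [15 16 22] [-92.6 103.7]
scene r [263. 231.] [ 9  9 27] [117.3 104.9]
```

Request:
{"op": "drive_tool", "data": {
  "rows": [
    [-6,0,0,0,0,0,20],
    [-13,0,0,0,0,0,20],
    [-21,0,0,0,0,0,20],
    [-30,0,0,0,0,0,20],
    [-39,0,0,0,0,0,20],
    [-48,0,0,0,0,0,20],
    [-56,0,0,0,0,0,20],
    [-62,0,0,0,0,0,20],
    [-66,0,0,0,0,0,20],
    [-66,0,0,0,0,0,20]
  ]
}}

```text
time_s: 18.3
tool_pos: [0.5697, -0.1413, 0.0457]
tcp_rot: [180.0, 0.0, -59.7]
force: [0.6, -0.9, -0.0]
finger_gap: 0.0198
```

Request:
{"op": "drive_tool", "data": {
  "rows": [
    [10,0,0,0,0,0,20],
    [20,0,0,0,0,0,20],
    [22,0,-15,0,0,0,20],
    [22,0,-30,0,0,7,20],
    [22,0,-30,0,0,14,20],
    [22,0,-30,0,0,21,20],
    [22,0,-30,0,0,28,20],
    [22,0,-30,0,0,35,20],
    [22,0,-30,0,0,35,20]
  ]
}}

```text
time_s: 19.05
tool_pos: [0.5816, -0.1622, 0.0754]
tcp_rot: [180.0, -0.0, -95.1]
force: [-0.0, -0.2, 0.2]
finger_gap: 0.0203
```

```bash
python3 st.py; python3 -c "
from h import *
from plant import env
print(tooldelta(env.observe(),(1,-8),0,.0445))"
```

```text
t 19.05 tool tray [ 28.5 -14.9] z 0.0754 psi -0.6 gap 0.0203 F [-0.  -0.2  0.2]
top y [300. 215.] [10 10 73] [ 3.1 25.3]
top y [296. 241.] [11 10 92] [-71.6  30.7]
scene y [281. 183.] [10  9 75] [-66.1  34.5]
scene y [265. 196.] [10  9 75] [ 7.9 27.1]
scene r [266. 228.] [15 16 43] [103.6 104.9]
wrist r [408. 208.] [  66   64 3217] [-35.8 -42.3]
(array([-6.5, 27.3, 30.9]), array([ 0., -0.,  0.]))
```

Request:
{"op": "drive_tool", "data": {
  "rows": [
    [-9,13,0,0,0,0,20],
    [-9,26,0,0,0,0,20],
    [-9,26,0,0,0,0,20],
    [-9,26,15,0,0,0,20],
    [-9,26,25,0,0,0,20],
    [-9,26,31,0,0,0,20],
    [-9,26,31,0,0,0,20]
  ]
}}

```text
time_s: 19.78
tool_pos: [0.5551, -0.1501, 0.0429]
tcp_rot: [179.8, -0.0, -94.7]
force: [0.3, -0.3, -0.8]
finger_gap: 0.0201
```

Request:
{"op": "drive_tool", "data": {
  "rows": [
    [-7,0,0,0,0,0,20],
    [-14,0,0,0,0,0,20],
    [-22,0,0,0,0,0,20],
    [-30,0,0,0,0,0,20],
    [-38,0,0,0,0,0,20],
    [-46,0,0,0,0,0,20],
    [-53,0,0,0,0,0,20],
    [-58,0,0,0,0,0,20],
    [-60,0,0,0,0,0,20],
    [-60,0,0,0,0,0,20]
  ]
}}

```text
time_s: 20.62
tool_pos: [0.5611, -0.0896, 0.0447]
tcp_rot: [-180.0, 0.0, -94.7]
force: [1.4, -0.3, 0.0]
finger_gap: 0.0202
```

```bash
python3 st.py
```

```text
t 20.6167 tool tray [ 2.3 55.8] z 0.0447 psi -0.1 gap 0.0202 F [ 1.4 -0.3  0. ]
top r [322. 231.] [10 11 86] [-38. -40.]
scene y [279. 204.] [11  9 78] [ 7.5 81.4]
scene r [254. 179.] [ 5  8 28] [-30.8 -43.5]
scene r [303. 189.] [15 16 32] [-85.  104.4]
scene r [269. 224.] [22 23 58] [ 87.9 104.7]
wrist y [446. 230.] [  78   76 4453] [-68.5  27.9]
wrist y [280. 300.] [  48   25 1013] [ 2.7 61.6]
wrist r [384.  60.] [  86   87 5789] [-36.6 -40.2]
```

Cap b is at the gate approach, (≈3,77), in the cradle. I'll push it through with a 1 mm shift to centre.

Request:
{"op": "drive_tool", "data": {
  "rows": [
    [-5,1,0,0,0,0,20],
    [-11,1,0,0,0,0,20],
    [-17,1,0,0,0,0,20],
    [-23,1,0,0,0,0,20],
    [-28,1,0,0,0,0,20],
    [-31,1,0,0,0,0,20],
    [-31,1,0,0,0,0,20]
  ]
}}

```text
time_s: 21.35
tool_pos: [0.5627, -0.0584, 0.0447]
tcp_rot: [-180.0, 0.0, -94.7]
force: [-0.9, 0.0, -0.0]
finger_gap: 0.0198
```

Request:
{"op": "drive_tool", "data": {
  "rows": [
    [15,0,0,0,0,0,20],
    [30,0,-20,0,0,0,20],
    [45,15,-45,0,0,7,20],
    [55,40,-60,0,0,14,20],
    [55,70,-60,0,0,21,20],
    [55,95,-60,0,0,28,20],
    [55,95,-60,0,0,35,20],
    [55,95,-60,0,0,42,20],
    [55,95,-60,0,0,49,20],
    [55,95,-60,0,0,56,20]
  ]
}}

```text
time_s: 22.18
tool_pos: [0.4632, -0.1062, 0.105]
tcp_rot: [-180.0, 0.0, -151.1]
force: [0.0, -0.8, 0.1]
finger_gap: 0.02
```

```bash
python3 st.py; python3 -c "
from h import *
from plant import env
print(tooldelta(env.observe(),(-97.5,15.5),-60,.07))"
```

```text
t 22.1833 tool tray [-93.9  31.5] z 0.105 psi -56.5 gap 0.02 F [ 0.  -0.8  0.1]
top y [266. 212.] [10  8 71] [  1.7 122.9]
scene y [281. 183.] [10  9 72] [-65.8  35.1]
scene y [293. 220.] [14  9 63] [ 34.3 153. ]
scene r [256. 179.] [ 9  8 51] [-33.6 -38. ]
scene r [295. 197.] [ 9  9 23] [-44.  103.9]
scene r [270. 223.] [24 25 62] [ 82.5 104.7]
wrist y [264. 257.] [  51   54 1718] [-77.3  29.9]
wrist r [137. 242.] [  56   54 2265] [-41.8 -39.5]
wrist r [404. 254.] [ 54  41 919] [-126.1  100.2]
wrist r [314. 368.] [ 11  16 127] [-25.9 103.5]
(array([ 12. , -11.3,  34.7]), array([-0.,  0.,  4.]))
```

Run:
```python
from h import *
from plant import eyes
s=eyes.get_image('scene');t=eyes.get_image('top')
S=blobs(s,'y',(284,200,330,250),8);T=blobs(t,'y',(235,190,275,240),8)
for c,st,m in S:print('s',c.round(1),st)
for c,st,m in T:
  print('t',c.round(1),st,[w2t(onz(t,c,z)[0]).round(0) for z in (.02,.034)])
for c,_,_ in S:
  for e,_,_ in T:
    p,g=tri(t,e,s,c);print(w2t(p).round(1),p[2].round(4),g.round(4))
a=cv2.resize(s['pixels'][190:250,260:340],(400,300),interpolation=cv2.INTER_CUBIC);b=cv2.resize(t['pixels'][185:245,230:310],(400,300),interpolation=cv2.INTER_CUBIC)
cv2.imwrite('pics/slot.png',cv2.convertScaleAbs(np.hstack([a,b])[:,:,::-1],alpha=1.6))
```

```text
s [293.5 220.5] [287 217  14   9  62]
t [263.1 212.7] [255 209  17   9 118] [array([  9., 135.]), array([  7., 134.])]
[  5.8 134.4] 0.0422 0.0013
```

View pics/slot.png

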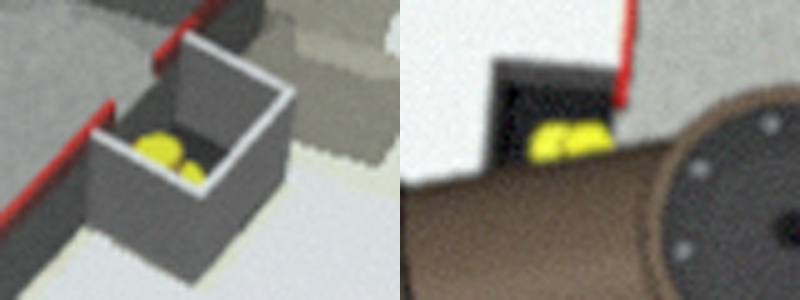

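Both caps are in the slot: yellow at about (160,150) and (190,172) in the left half, well below the deck. Now cap c.

Request:
{"op": "drive_tool", "data": {
  "rows": [
    [6,-6,0,0,0,4,20],
    [12,-11,0,0,0,4,20],
    [12,-11,15,0,0,4,20],
    [12,-11,35,0,0,4,20],
    [12,-11,50,0,0,4,20],
    [12,-11,60,0,0,4,20],
    [12,-11,60,0,0,4,20]
  ]
}}

```text
time_s: 23.02
tool_pos: [0.4564, -0.122, 0.0427]
tcp_rot: [179.9, -0.2, -154.6]
force: [-0.3, 0.2, 0.3]
finger_gap: 0.0201
```

```bash
python3 st.py
```

```text
t 23.0167 tool tray [-99.4  15.2] z 0.0427 psi -60.0 gap 0.0201 F [-0.3  0.2  0.3]
top y [266. 215.] [ 10  12 115] [ -4.4 121.8]
scene y [281. 183.] [10  9 76] [-66.1  34.3]
scene y [293. 220.] [14  9 63] [ 34.3 153. ]
scene r [256. 179.] [10  8 58] [-33.1 -36.2]
scene r [295. 197.] [ 9 10 21] [-46.8 104.2]
scene r [270. 223.] [24 25 64] [ 82.9 104.8]
wrist r [487. 298.] [ 38  21 357] [-138.9  101.6]
```

Request:
{"op": "drive_tool", "data": {
  "rows": [
    [-6,0,-1,0,0,0,20],
    [-13,-0.5,-1,0,0,0,20],
    [-21,-1,-1,0,0,0,20],
    [-30,-1.5,-1,0,0,0,20],
    [-39,-2,-1,0,0,0,20],
    [-48,-2.5,-1,0,0,0,20],
    [-57,-3,-1,0,0,0,20],
    [-66,-4,-1,0,0,0,20],
    [-73,-4.5,-1,0,0,0,20],
    [-80,-5,-1,0,0,0,20]
  ]
}}

```text
time_s: 24.0
tool_pos: [0.5334, -0.0917, 0.0455]
tcp_rot: [180.0, -0.0, -154.7]
force: [-1.0, 0.5, 0.5]
finger_gap: 0.0197
```

Request:
{"op": "drive_tool", "data": {
  "rows": [
    [-6,0,0,0,0,0,20],
    [-9,-1,0,0,0,0,20],
    [-11,-1,0,0,0,0,20],
    [-11,-1,0,0,0,0,20]
  ]
}}

```text
time_s: 24.33
tool_pos: [0.5433, -0.0881, 0.0456]
tcp_rot: [-180.0, -0.0, -154.7]
force: [0.0, 0.4, -0.2]
finger_gap: 0.02
```

Request:
{"op": "drive_tool", "data": {
  "rows": [
    [10,0,0,0,0,0,20],
    [25,0,0,0,0,0,20],
    [40,0,-15,0,0,-7,20],
    [40,0,-30,0,0,-14,20],
    [40,0,-30,0,0,-21,20],
    [40,0,-30,0,0,-28,20],
    [40,0,-30,0,0,-35,20],
    [40,0,-30,0,0,-42,20],
    [40,0,-30,0,0,-49,20],
    [40,0,-30,0,0,-56,20]
  ]
}}

```text
time_s: 25.17
tool_pos: [0.5058, -0.1056, 0.0757]
tcp_rot: [180.0, 0.0, -98.4]
force: [0.3, 0.3, 0.1]
finger_gap: 0.0198
```

```bash
python3 st.py; python3 -c "
from h import *
from plant import env
print(tooldelta(env.observe(),(1,35),0,.0445))"
```

```text
t 25.1667 tool tray [-51.5  35.5] z 0.0757 psi -3.9 gap 0.0198 F [0.3 0.3 0.1]
top r [324. 233.] [ 7  8 33] [-42.5 -47.4]
scene y [276. 202.] [11 10 87] [ 8.8 69.8]
scene y [293. 220.] [14  9 63] [ 34.3 153. ]
scene r [270. 223.] [24 25 63] [ 82.4 104.7]
wrist r [242. 111.] [  68   69 3616] [-38.3 -40.6]
(array([ -3.4, -52.1,  31.2]), array([ 0. ,  0. , -4.4]))
```

Request:
{"op": "drive_tool", "data": {
  "rows": [
    [-2,-26,0,0,0,-4.2,20],
    [-3,-53,0,0,0,-4.2,20],
    [-3,-53,0,0,0,-4.2,20],
    [-3,-53,0,0,0,-4.2,20],
    [-3,-53,15,0,0,-4.2,20],
    [-3,-53,25,0,0,-4.2,20],
    [-3,-53,31,0,0,-4.2,20],
    [-3,-53,31,0,0,-4.2,20]
  ]
}}

```text
time_s: 25.98
tool_pos: [0.5579, -0.1104, 0.0431]
tcp_rot: [179.8, -0.0, -94.6]
force: [0.5, -0.5, 0.7]
finger_gap: 0.0199
```

```bash
python3 st.py
```

```text
t 25.9833 tool tray [ 0.8 34.8] z 0.0431 psi -0.1 gap 0.0199 F [ 0.5 -0.5  0.7]
top r [322. 231.] [11 11 90] [-37.6 -39.8]
scene y [276. 203.] [10 10 81] [ 9.5 70.5]
scene y [293. 221.] [14  9 49] [ 34.7 152.7]
scene r [302. 190.] [11 12 22] [-82.7 104. ]
scene r [269. 224.] [22 23 60] [ 88.4 104.9]
wrist y [279. 356.] [  57   27 1245] [ 3.4 72.2]
wrist r [382. 113.] [  83   82 5286] [-36.6 -40.9]
```

Request:
{"op": "drive_tool", "data": {
  "rows": [
    [-4,-2,-1,0,0,0,20],
    [-10,-2,-1,0,0,0,20],
    [-17,-2,-1,0,0,0,20],
    [-24,-1.5,-1,0,0,0,20],
    [-30,-1,-1,0,0,0,20],
    [-36,-0.5,-1,0,0,0,20],
    [-42,-0.5,-1,0,0,0,20],
    [-48,-0.5,-1,0,0,0,20],
    [-51.5,-0.5,-1,0,0,0,20],
    [-51.5,-0.5,-1,0,0,0,20]
  ]
}}

```text
time_s: 26.97
tool_pos: [0.5644, -0.0582, 0.0457]
tcp_rot: [-180.0, 0.0, -94.5]
force: [-0.7, -0.4, 0.1]
finger_gap: 0.0201
```

Request:
{"op": "drive_tool", "data": {
  "rows": [
    [15,0,0,0,0,0,20],
    [30,0,-20,0,0,0,20],
    [50,0,-55,0,0,0,20],
    [60,0,-90,0,0,0,20],
    [100,0,-130,0,0,0,20],
    [140,0,-165,0,0,0,20],
    [140,0,-165,0,0,0,20]
  ]
}}

```text
time_s: 27.55
tool_pos: [0.5538, -0.201, 0.2143]
tcp_rot: [-179.8, -0.0, -94.5]
force: [-0.0, 0.2, 0.1]
finger_gap: 0.0202
```

```bash
python3 st.py
python3 - <<'E'
from h import *
from plant import eyes
s=eyes.get_image('scene');t=eyes.get_image('top')
for n,im,roi in(('s',s,(240,170,330,250)),('t',t,(235,190,275,240))):
  for c,st,m in blobs(im,'y',roi,8):print(n,c.round(1),st)
a=cv2.resize(s['pixels'][140:250,190:340],(400,293),interpolation=cv2.INTER_CUBIC);b=cv2.resize(t['pixels'][155:265,230:380],(400,293),interpolation=cv2.INTER_CUBIC)
cv2.imwrite('pics/fin.png',cv2.convertScaleAbs(np.hstack([a,b])[:,:,::-1],alpha=1.6))
E
```

```text
t 27.55 tool tray [  3.9 -55.8] z 0.2143 psi 0.0 gap 0.0202 F [-0.   0.2  0.1]
top r [321. 231.] [ 9 11 78] [-37.2 -38.2]
scene y [294. 221.] [13  8 48] [ 35.1 156.2]
scene r [257. 179.] [10  9 64] [-35.7 -37.2]
scene r [301. 191.] [ 8  9 25] [-78.4 104.5]
scene r [267. 226.] [18 19 48] [ 97.  104.8]
wrist y [286. 360.] [ 27  33 724] [  0.8 122.9]
wrist r [329. 207.] [  36   36 1028] [-37.1 -42.2]
s [294.2 221.1] [288 217  13   9  49]
```

View pics/fin.png

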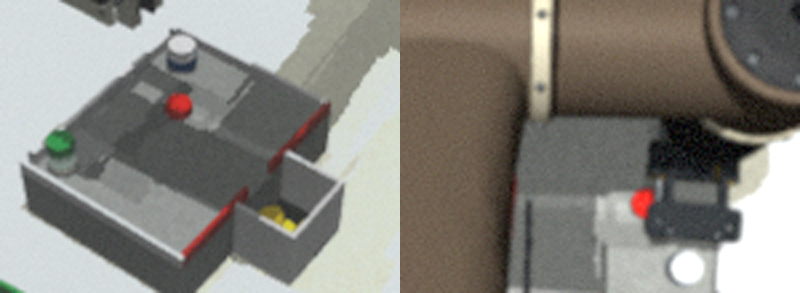

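The deck holds no yellow cap; the red cap, jar and tin stand in place. The arm hides the slot from the top camera, so I'll swing away for a final check.

Request:
{"op": "drive_tool", "data": {
  "rows": [
    [0,0,-35,0,0,0,20],
    [0,0,-70,0,0,0,20],
    [0,0,-110,0,0,0,20],
    [30,20,-110,0,0,0,20],
    [60,40,-110,0,0,0,20],
    [95,60,-110,0,0,0,20],
    [130,80,-110,0,0,0,20],
    [165,100,-110,0,0,0,20],
    [200,110,-110,0,0,0,20],
    [200,110,-110,0,0,0,20]
  ]
}}

```text
time_s: 28.63
tool_pos: [0.4254, -0.3924, 0.319]
tcp_rot: [179.8, 0.0, -94.7]
force: [0.4, 1.6, 0.3]
finger_gap: 0.0198
```

Run:
```python
from h import *
from plant import eyes,env
import pickle
print(env.observe()['tool_pos'],env.observe()['force'])
d=pickle.load(open('im0.pkl','rb'))
s=eyes.get_image('scene');t=eyes.get_image('top')
for n,im,roi in(('s',s,(195,145,330,250)),('t',t,(235,155,360,275))):
  for col in 'yr':
    for c,st,m in blobs(im,col,roi,8):print(n,col,c.round(1),st[2:],w2t(onz(im,c,.082)[0]).round(1),w2t(onz(im,c,.03)[0]).round(1))
a=cv2.resize(s['pixels'][190:250,260:340],(400,300),interpolation=cv2.INTER_CUBIC);b=cv2.resize(t['pixels'][185:245,230:310],(400,300),interpolation=cv2.INTER_CUBIC)
x=np.hstack([a,b]);y=np.hstack([cv2.resize(s['pixels'],(400,290)),cv2.resize(t['pixels'],(400,290))])
cv2.imwrite('pics/fin2.png',np.vstack([cv2.convertScaleAbs(x,alpha=1.6),y])[:,:,::-1])
```

```text
[ 0.42535413 -0.3924496   0.31898576] [0.39181276 1.55353765 0.28414613]
s y [293.7 220.7] [14  9 58] [ 33.1 153. ] [ -2.8 130.8]
s r [256.5 179. ] [10  8 59] [-36.2 -38.1] [-75.7 -70.1]
s r [301.5 190.3] [22 22 52] [-81.  103.6] [-122.8   78.8]
s r [270.3 223.1] [24 25 62] [ 81.2 103.8] [47.7 79. ]
t y [259.8 214.4] [ 24  14 273] [ -5.3 140.9] [  1.9 144.1]
t r [275.3 190.1] [ 5 37 55] [ 69.8 102.5] [ 80.5 104. ]
t r [270.8 239.1] [ 5 40 65] [-73.4 102.9] [-69.2 104.4]
t r [321.7 231. ] [11 11 91] [-37.8 -40.5] [-32.  -45.6]
```

View pics/fin2.png

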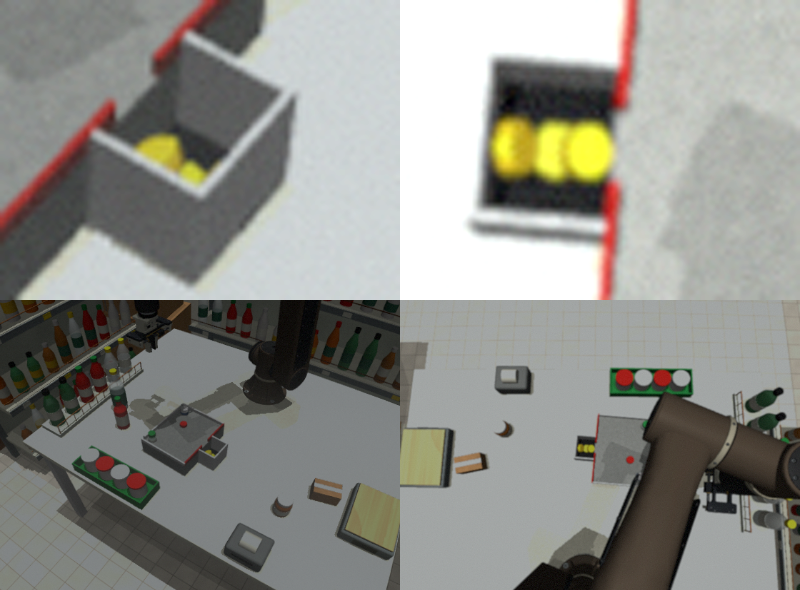

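All three caps show in the slot in the top view: (515,148), (553,150), (590,150). I'll check the height of the highest one, nearest the deck, and hand in if it is below 60 mm.

Run:
```python
from h import *
import pickle
from plant import eyes,env,sign_off
d=pickle.load(open('im0.pkl','rb'));t,s=d['top'],d['scene']
ok=True
p,g=tri(t,(268,215),s,(291.8,219.5));print('near cap',w2t(p).round(1),p[2].round(4),g.round(4))
p2,g2=tri(t,(260.6,215),s,(291.8,219.5));print('alt (middle cap)',w2t(p2).round(1),p2[2].round(4),g2.round(4))
if min(p[2],9)<.06 : print(env.observe()['force'].round(1)); print(sign_off())
```

```text
near cap [  0.3 121.9] 0.0328 0.0064
alt (middle cap) [  2.1 134.8] 0.0425 0.0136
[0.7 0.  0.3]
the job is handed in; nothing more can be done
None
```

All three yellow caps were pushed along the deck and through the gate one at a time, and they lie in the catch slot. The job was handed in at about 29 s of the 64 s allowed; sign-off reported no verdict.

- **How I pushed:** the fingers were 20 mm apart as a cradle. I moved each cap in front of the gate first, then pushed it straight through.
- **First pass missed:** the fingers went over cap a without touching it. The fingertips stand about 30.5 mm above the reported TCP. I found this by probing the deck, where contact pushed back with 7–13 N, and it agreed with the wrist camera. I corrected the height and carried on.
- **Last checks:**
  - The top view shows three yellow discs in the slot and none on the deck.
  - The cap nearest the deck triangulated to about 33 mm high, well under the 60 mm limit. The two sight lines missed each other by 6 mm, so that height is only rough.
  - The scene camera shows only two of the three caps; the slot wall probably hides the third.
  - The red cap stands within about 1 mm of its starting point.
  - Jar, tin, honey jar and carton look undisturbed. The sauce and clear bottles were partly hidden by the arm in the last views. I did not measure any of these a second time.
  - The arm was clear of everything, with no force beyond noise.
- **Camera disagreement:** the scene camera read about 5 mm off the top camera in both tray axes, so I steered mainly by the top camera.

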